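# Press a lamp cap home with the ratchet press and free the jaw

### The job

Press the orange cap fully home into the white housing: pump the press's orange trigger until the jaw has pushed the cap in and the trigger goes firm under a good squeeze, but squeeze no harder than that or the part cracks. Then press the red release, hold it down until the jaw has sprung all the way back, and let go. Work the jaw by trigger and release only: do not push the cap, the jaw or its bar by hand, and leave the other things on the bench where they are.

Things in the scene. Friction and masses are not known exactly. Their poses are not given: they have to be found in the camera images.
- press: Ratchet press on the bench: dark steel base 430 x 100 x 12 mm (x -130 to 300), blue cheeks 128 mm high at x -18 to 18. Origin on the bench under the trigger's hinge; +x is the way the jaw advances, to the housing; z up. In this frame: hinge axis along y at (0, 0, 115) mm, trigger pad at x -107, release pad at x 100, jaw face at rest at x 160, housing's mouth at x 192 to 208.
- rack: The jaw's bar with cross rungs (9 mm pitch) and blue jaw head (top 96 mm high). Its x in the press frame is the jaw's travel, 0 (fully back) to 69 mm. A full trigger stroke advances it 9 mm, one click; as the trigger rises it settles back onto the last tooth it clicked past. A spring pulls it back at 0.06 m/s only while the release is held down (1 s in all); let up early, it catches again.
- jaw_face (a point): Centre of the jaw's round black rubber face (36 mm across, 72 mm above the bench), which looks to the press's +x. It is sprung: 22 N per mm.
- housing: White round lamp housing (54 mm across and long, axis level, 72 mm above the bench) fixed in an aluminium nest on the press. Origin: in the plane of its mouth, under its axis, 12 mm above the bench; x is the press's +x, into the housing. Its distance from the jaw differs from run to run.
- cap: Orange plug cap, flange 52 mm across, 5 mm thick, partly in the housing's mouth. Origin: centre of the flange's outer face, towards the jaw. Slides only along x against a press-fit drag of 9 N and stays. At the start its face is 13 to 17 mm outside the mouth; fully home (flange on the rim) 5 mm, x = -5 mm in the housing's frame. It needs a squeeze of 12 N or more once home; over 36 N cracks it.
- trigger_pad (a point): Top centre of the trigger's orange pad (40 x 34 mm, 110 mm from the hinge), 142 mm above the bench when up. Press it straight down: it swings 44 mm down (to 98 mm) to a hard stop, tipping from +0.2 to -0.2 rad; it springs back. Takes 3 to 7 N with the jaw free, 8 to 10 N as the cap slides in. Cap home: firm at once, anywhere in the stroke; 13 to 16 N is right, over 18 N can crack the part.
- trigger (a joint): Trigger angle in rad: 0 up (rest), 0.40 at the bottom stop, where it is hard too but without loading the cap. The first 0.17 rad of a stroke are idle, the click comes at about 0.36.
- release_pad (a point): Top centre of the red release pad (36 x 36 mm), 109 mm above the bench when up. Press it straight down: it rocks about a hinge 48 mm to its -x and 39 mm below it. Full travel about 13 mm to a hard stop; the jaw is free from about 9 mm. Takes 1 to 4 N, up to 10 N at first while it holds a loaded jaw; springs back up.
- release (a joint): Release angle in rad: 0 up, 0.28 fully down; frees the jaw above about 0.18. It twitches by up to 0.2 as the rungs click past.
- blisters: Loose stack of clear blister shells, 100 x 75 x 48 mm, beyond the press. Origin: centre of underside.
- driver: Loose screwdriver lying beyond the press, about 200 mm long.
- caps_box: Loose open cardboard box of caps, 100 x 75 x 40 mm, on the robot's side of the press. Origin: centre of underside.
- adhesive: Loose small bottle, 36 mm across, 75 mm tall, on the robot's side of the press. Origin: centre of underside.

How it is judged:
By the outcome, as a careful person would: the job done as asked, in the order asked, and still so for the second after the job is handed in, with the robot touching nothing.
It also fails if it takes over 48 s, if anything falls off the work surface, if the arm or the gripper's body presses on something with over 40 N, if the wrist force passes 120 N, or if a joint passes its speed limit or range.

### The arm

A 7-joint arm with a two-finger parallel gripper is mounted at the origin on the work surface. World frame = base frame: x ahead of the robot, y to its left, z up, the work surface at z = 0. Lengths are in m, angles in degrees, forces in N, time in s.
With the tool pointing down it reaches from about 0.425 to 0.875 m from the base axis. Payload 8.4 kg.
Tool frame: the origin (TCP) lies on the centre line of the jaws, within the pads' length; the fingertips stand 22 mm ahead of it and the grasp point (between the pads) lies 3 mm ahead of it; z points along the fingers, y is the line along which they close (so a half turn about z gives the same grasp; the last joint's range is limited). The gripper opens to 87 mm and grips with 3 to 60 N. Pads are 19 mm wide; open, the fingers measure 117 mm over their backs; the gripper's body (75 mm by 190 mm) begins 51 mm behind the grasp point.
Start: joints at [-71.803, 19.091, 2.286, 83.961, -0.768, 76.965, -3.352], TCP at [0.263, 0.594, 0.245] pointing down, gripper open.
Joint ranges: [-147.57, 147.57], [-21.85, 119.76], [-74.77, 79.35], [14.55, 137.4], [-85.83, 265.84], [4.83, 119.75], [-152.11, 152.11]. Speed limits (degrees/s): [127.2, 127.2, 159.86, 159.86, 180, 180, 180].

### API

Orientations are given as [roll, pitch, yaw] about the fixed x, y, z axes, in that order (R = Rz(yaw) Ry(pitch) Rx(roll)).
In Python, from cell import env, cams gives the robot as it stands. The module is installed in compiled form; this text tells all that it offers.
- The arm moves only by the tool step_arm, never from a script. Its argument "series" is one flat list of numbers, 4 for each row, row after row: the shift along the tool's x, y, z normalised to -1 to 1, where 1 is 0.04 m, then the turn about the tool's z normalised to -1 to 1, where 1 is 5 degrees. In form: [dx, dy, dz, turn, dx, dy, dz, turn, ...]. A call has 1 to 12 rows; each row shifts and turns the commanded pose from where the row before left it, along the tool's axes as they then stand; what a row does not reach is not made up. A row lasts 1/8 s, in which the tool goes at most 62.5 mm and 10.7 degrees, less where a joint would pass 70% of its speed; a pose out of reach is approached as far as the arm can. A call with a number of a shift or a turn outside -1 to 1 is refused whole. A call with a gripper value outside its range is refused whole. "fingers" is the opening in per cent of the stroke, from 0 (shut) to 100 (fully open), set as the call begins (left out, the last holds). The fingers move at their own pace and stop on an object; "force" is the grip in N (left out, the last holds). Time passes only in rows, so rows that do not move let the fingers close. It gives the time, the measured TCP pose, the force, the opening and the grip force at its end, in the units of the state.
- env.observe(): the state, without advancing time (a new reading comes with each control period).
- cams.capture(name): name is "side" or "top" or "wrist"; returns (picture, depth): 480x640x3 uint8, red, green, blue; 480x640 float32, m along the optical axis (not along the pixel's ray), 0 where there is no reading.
- cams.calibration(name): a dict with "fx", "fy", "cx", "cy" (pixels), "R" (3x3) and "t" (3): a world point X has camera coordinates R X + t; the wrist camera has in their place "T_tool_cam" (4x4, takes a point from camera to tool coordinates, whose origin is the TCP and whose axes are the flange's). Camera axes: x right, y down, z forward; pixel columns grow to the right and rows downward; lengths in m; the calibration is good to about 2 mm. A picture is of the moment at which its call begins: read the wrist's pose just before it. calibration takes no time and is no camera call.
- env.finish_job(): hands the job in; it is judged then, once.
The state is a dict: "time": time; "qpos": joint angles; "dq": joint speeds; "joint_efforts": joint torques, N m; "eef_pos": TCP position; "tcp_rot": TCP orientation; "contact_force": force on the tool from outside, world axes, zero at the start; "wrist_torque": the same for the moment, N m; "gripper_width": finger opening in m; "gripper_force": force on a finger pad.
Only numpy, scipy, OpenCV 4.12 (cv2) and the standard library are available. Lean on these libraries where they do the work, as an engineer would, in place of code of your own. Each camera call takes 0.05 s, during which the arm holds its last target. There are 200 camera calls.

## Working session

There is one attempt and no reset: what is moved stays moved. The work goes in short steps, Python scripts to look and compute and a tool call to move; the robot and the scene stay as the last step left them, time stands still between calls to the robot, and variables do not carry over. Pictures are saved under pics/ and viewed, at most 10 in all, crops included, and the job is handed in when it is done.

Besides the shell and the picture viewer there is one more tool, called after "Call:" as name(argument=value, ...) on one line, values as JSON. step_arm: Moves the arm, as the interface text tells. Scaled input: -1 to 1 covers 0.04 m each way for a shift and 5 degrees each way for a turn. Its arguments: {"type":"object","properties":{"series":{"type":"array"},"fingers":{"type":"number"},"force":{"type":"number"}},"required":["series"]}

```bash
mkdir -p pics; python3 - <<'E'
from cell import env,cams
import cv2,numpy as np
s=env.observe();print({k:np.round(v,3).tolist() for k,v in s.items()})
for n in ("top","side"):
    p,d=cams.capture(n);cv2.imwrite(f"pics/{n}0.png",p[:,:,::-1]);np.savez(f"{n}0.npz",p=p,d=d)
    print(n,cams.calibration(n))
print(cams.calibration("wrist"))
E
```

```text
{'time': 0.0, 'qpos': [-71.803, 19.132, 2.286, 84.012, -0.767, 76.966, -3.352], 'dq': [0.063, -0.065, 0.043, 0.001, -0.03, -0.142, 0.048], 'joint_efforts': [-0.001, -65.634, 1.334, -40.38, -0.06, 0.045, 0.0], 'eef_pos': [0.263, 0.594, 0.244], 'tcp_rot': [-179.905, 0.007, 156.117], 'contact_force': [-0.09, -0.501, 0.37], 'wrist_torque': [-0.001, 0.05, -0.037], 'gripper_force': 0.0, 'gripper_width': 0.088}
top {'fx': 460.2893761621668, 'fy': 460.2893761621668, 'cx': 319.410982196341, 'cy': 234.46964420936322, 'R': array([[ 0.01897522, -0.99981387,  0.00348827],
       [-0.96491717, -0.01922649, -0.26184956],
       [ 0.26186789,  0.00160276, -0.9651024 ]]), 't': array([-0.00239761,  0.60667109,  0.73888763])}
side {'fx': 453.7545186180981, 'fy': 453.7545186180981, 'cx': 312.6565495291642, 'cy': 238.02452396851092, 'R': array([[-0.72799272, -0.68551734, -0.00962138],
       [-0.51624428,  0.55735792, -0.65026456],
       [ 0.45113018, -0.46842088, -0.75964692]]), 't': array([0.45031771, 0.34453093, 0.50156024])}
{'fx': 413.47866921955995, 'fy': 413.47866921955995, 'cx': 321.34384653484693, 'cy': 237.2722093144965, 'T_tool_cam': array([[ 1.17029063e-04, -9.54349716e-01, -2.98691489e-01,
         8.28060876e-02],
       [ 9.99998712e-01,  5.89866064e-04, -1.49287682e-03,
         1.25211045e-03],
       [ 1.60091454e-03, -2.98690929e-01,  9.54348556e-01,
        -1.41001238e-01],
       [ 0.00000000e+00,  0.00000000e+00,  0.00000000e+00,
         1.00000000e+00]])}
```

View pics/top0.png

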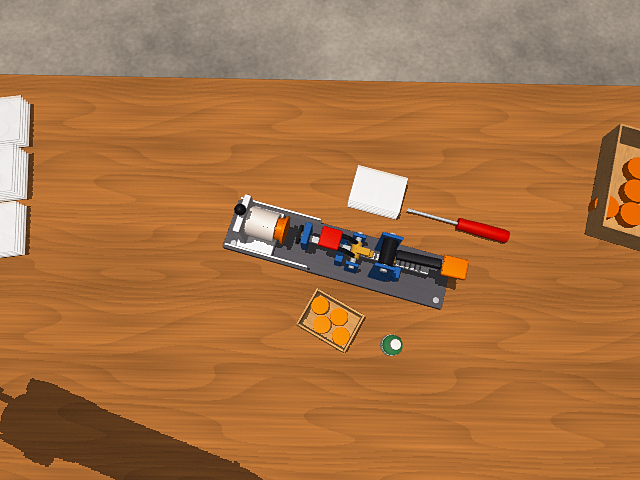

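View pics/side0.png

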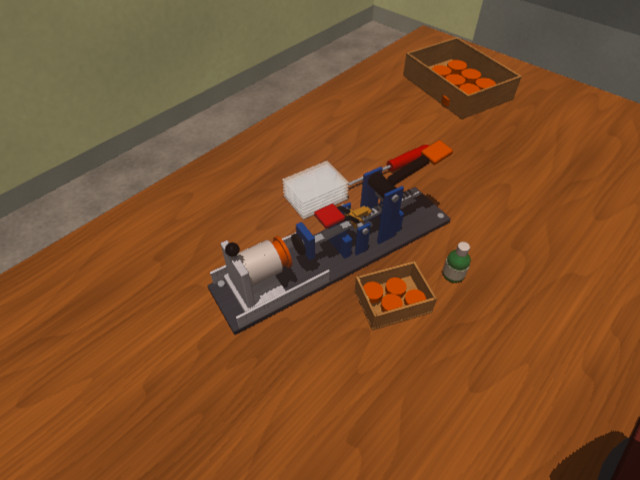

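The top view shows the trigger pad at about (455,267), the release at (328,237) and the cap flange at (282,229). In the side view they are at about (437,152), (330,215) and (284,252).

```bash
cat > h.py <<'E'
import numpy as np,cv2
from cell import env,cams
def ray(c,u,v):
    d=c["R"].T@np.array([(u-c["cx"])/c["fx"],(v-c["cy"])/c["fy"],1]); return -c["R"].T@c["t"],d
def onplane(c,u,v,z):
    o,d=ray(c,u,v); return o+d*(z-o[2])/d[2]
def blob(p,kind,box):
    h=cv2.cvtColor(p,cv2.COLOR_RGB2HSV); H,S,V=cv2.split(h)
    m=((H>=5)&(H<=18) if kind=="o" else (H<=3)|(H>=176))&(S>190)&(V>110 if kind=="r" else V>190)
    k=np.zeros(m.shape,np.uint8);x0,y0,x1,y1=box;k[y0:y1,x0:x1]=m[y0:y1,x0:x1]
    n,l,st,ce=cv2.connectedComponentsWithStats(k)
    i=1+np.argmax(st[1:,4]); return ce[i],st[i],l==i
E
python3 - <<'E'
from h import *
B={"top":{"trig":("o",(435,245,480,290),.142),"rel":("r",(310,220,345,255),.109),"cap":("o",(265,210,300,250),.072)},
"side":{"trig":("o",(420,140,455,165),.142),"rel":("r",(312,200,346,230),.109),"cap":("o",(265,230,295,275),.072)}}
for n in B:
    z=np.load(n+"0.npz");c=cams.calibration(n)
    for k,(col,box,h) in B[n].items():
        ce,st,m=blob(z["p"],col,box)
        o,d=ray(c,*ce); dep=np.median(z["d"][m]); print(n,k,ce.round(1),st,"plane",onplane(c,*ce,h).round(4),"depth",(o+d*dep).round(4))
E
```

```text
top trig [454.5 266.9] [441 255  28  24 481] plane [ 0.5401 -0.2097  0.142 ] depth [ 0.5398 -0.2093  0.1436]
top rel [329.9 237.6] [318 226  25  24 414] plane [ 0.5937 -0.0087  0.109 ] depth [ 0.5932 -0.0087  0.1107]
top cap [280.2 227.7] [274 218  14  23 162] plane [0.6203 0.0805 0.072 ] depth [0.6142 0.0786 0.0931]
side trig [436.7 150.3] [424 141  27  19 282] plane [ 0.5379 -0.209   0.142 ] depth [ 0.5384 -0.2101  0.1411]
side rel [329.2 214.8] [315 204  30  22 386] plane [ 0.5901 -0.0078  0.109 ] depth [ 0.5906 -0.0084  0.1082]
side cap [278.3 247.8] [274 244   9   9  49] plane [0.6237 0.0703 0.072 ] depth [0.6115 0.0803 0.091 ]
```

```bash
cat >> h.py <<'E'
T=np.array([.539,-.2095]);Rl=np.array([.592,-.0083]);D=(Rl-T)/np.linalg.norm(Rl-T);N=np.array([-D[1],D[0]])
O=(T+Rl)/2+.0035*D
def proj(c,X):
    q=c["R"]@X+c["t"];return q[0]/q[2]*c["fx"]+c["cx"],q[1]/q[2]*c["fy"]+c["cy"]
def profile(n,z,y=0,xs=range(130,235,3),p=None):
    p=np.load(n+"0.npz")["p"] if p is None else p
    c=cams.calibration(n)
    for x in xs:
        w=O+D*x/1e3+N*y/1e3;u,v=proj(c,np.array([*w,z]))
        print(x,(round(u,1),round(v,1)),cv2.getRectSubPix(p,(1,1),(u,v))[0,0])
E
python3 - <<'E'
from h import *
print(O,D,np.degrees(np.arctan2(D[1],D[0])))
profile("top",.098)
import sys
print("side");profile("side",.098)
E
python3 - <<'E'
import cv2
a=cv2.imread("pics/top0.png")[190:310,215:475]
cv2.imwrite("pics/crop1.png",cv2.resize(a,None,fx=3,fy=3,interpolation=cv2.INTER_CUBIC))
E
```

```text
[ 0.56639155 -0.10551546] [0.25472987 0.96701225] 75.24242087643839
130 (np.float64(313.2), np.float64(235.7)) [181 179 179]
133 (np.float64(311.5), np.float64(235.2)) [73 72 73]
136 (np.float64(309.9), np.float64(234.8)) [32 44 62]
139 (np.float64(308.2), np.float64(234.3)) [ 30  78 138]
142 (np.float64(306.5), np.float64(233.9)) [ 39 101 175]
145 (np.float64(304.9), np.float64(233.4)) [ 39 101 176]
148 (np.float64(303.2), np.float64(233.0)) [ 31  96 177]
151 (np.float64(301.6), np.float64(232.5)) [83 79 79]
154 (np.float64(299.9), np.float64(232.1)) [29 28 29]
157 (np.float64(298.3), np.float64(231.6)) [38 36 38]
160 (np.float64(296.6), np.float64(231.2)) [43 42 44]
163 (np.float64(295.0), np.float64(230.7)) [46 46 47]
166 (np.float64(293.4), np.float64(230.2)) [44 42 44]
169 (np.float64(291.7), np.float64(229.8)) [46 46 49]
172 (np.float64(290.1), np.float64(229.3)) [44 44 45]
175 (np.float64(288.4), np.float64(228.9)) [63 44 31]
178 (np.float64(286.8), np.float64(228.4)) [90 37  0]
181 (np.float64(285.1), np.float64(228.0)) [74 32  0]
184 (np.float64(283.5), np.float64(227.5)) [2
[... 2202 characters left out ...]
)) [188  75  14]
199 (np.float64(272.1), np.float64(245.3)) [197 168 150]
202 (np.float64(270.3), np.float64(246.2)) [200 178 165]
205 (np.float64(268.5), np.float64(247.0)) [200 178 165]
208 (np.float64(266.7), np.float64(247.9)) [201 179 165]
211 (np.float64(264.8), np.float64(248.7)) [201 179 165]
214 (np.float64(263.0), np.float64(249.6)) [202 179 166]
217 (np.float64(261.2), np.float64(250.4)) [201 180 165]
220 (np.float64(259.4), np.float64(251.3)) [202 180 166]
223 (np.float64(257.5), np.float64(252.2)) [201 179 166]
226 (np.float64(255.7), np.float64(253.0)) [202 180 166]
229 (np.float64(253.8), np.float64(253.9)) [203 181 167]
232 (np.float64(252.0), np.float64(254.8)) [203 181 167]
```

View pics/crop1.png

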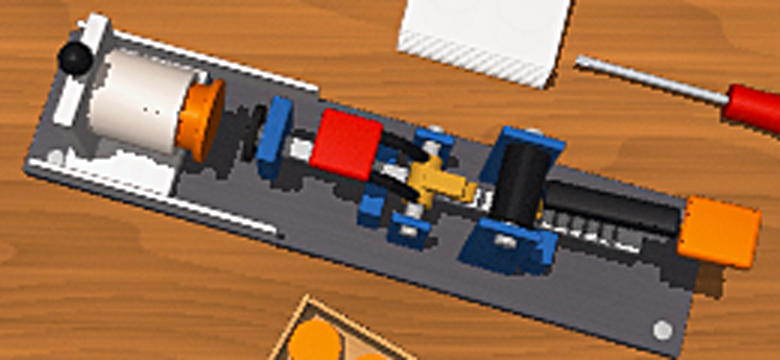

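Call:
step_arm(series=[-1,-1,0,0,-1,-1,0,0,-1,-1,0,0,-1,-1,0,0,-1,-1,0,0,-1,-1,0,0,-1,-1,0,0,-1,-1,0,0,-1,-1,0,0,-1,-1,0,0,-1,-1,0,0,-1,-1,0,0], fingers=0)

```text
time: 1.6
eef_pos: [0.5079, -0.0406, 0.2445]
tcp_rot: [180.0, 0.0, 156.1]
contact_force: [1.0, 0.4, -0.9]
gripper_width: 0.0004
gripper_force: 0.0
```

The housing's mouth is at press x ≈ 198 and the cap face at ≈ 183, so home needs about 33.5 mm of jaw travel. I expect three full strokes, then firm late in the fourth.

Call:
step_arm(series=[-0.605,-0.8875,0,0,-0.605,-0.8875,0,0,-0.605,-0.8875,0,0,-0.605,-0.8875,0,0,0,0,0.6,0,0,0,0.6,0,0,0,0.4,0,0,0,0,0])

```text
time: 2.6
eef_pos: [0.5381, -0.2076, 0.1795]
tcp_rot: [-180.0, -0.1, 156.1]
contact_force: [0.4, -0.2, 0.6]
gripper_width: 0.0009
gripper_force: 0.0
```

```bash
python3 - <<'E'
from h import *
s=env.observe();print(s["eef_pos"],s["contact_force"])
for n in ("top","side"):
    p,d=cams.capture(n);cv2.imwrite(f"pics/{n}1.png",p[:,:,::-1])
a=cv2.imread("pics/top1.png")[180:320,380:540];b=cv2.imread("pics/side1.png")[60:200,360:520]
cv2.imwrite("pics/c2.png",cv2.resize(np.hstack([a,b]),None,fx=2.5,fy=2.5))
E
```

```text
[ 0.53808734 -0.20755406  0.17954704] [ 0.40490541 -0.21504679  0.63567333]
```

View pics/c2.png

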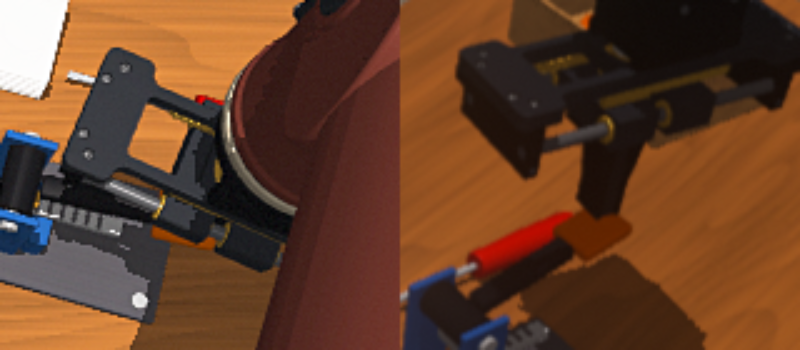

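The fingertip is centred over the orange pad, about 15 mm above it. First stroke.

Call:
step_arm(series=[0,0,0.4,0,0,0,0.4,0,0,0,0.4,0,0,0,0.25,0,0,0,0,0])

```text
time: 3.32
eef_pos: [0.5393, -0.208, 0.1226]
tcp_rot: [180.0, 0.0, 156.1]
contact_force: [0.4, 0.3, 7.2]
gripper_width: 0.0002
gripper_force: 3.6
```

Call:
step_arm(series=[0,0,-0.4,0,0,0,-0.4,0,0,0,-0.35,0,0,0,0,0,0,0,0,0])

```text
time: 3.95
eef_pos: [0.5385, -0.2077, 0.1682]
tcp_rot: [180.0, -0.0, 156.1]
contact_force: [-0.2, 0.0, -0.2]
gripper_width: 0.0006
gripper_force: 0.0
```

```bash
cat >> h.py <<'E'
def jaw():
    for n in ("top","side"):
        p,d=cams.capture(n);c=cams.calibration(n)
        t=[]
        for x in np.arange(125,215,1.):
            w=O+D*x/1e3;u,v=proj(c,np.array([*w,.096]));a=cv2.getRectSubPix(p,(1,1),(u,v))[0,0].astype(int)
            if a[2]>a[0]+45 and a[2]>90:t.append(("B",x))
            elif a[0]>a[2]+90 and a[0]>150 and x>170:t.append(("o",x))
        for k in "Bo":
            q=[x for kk,x in t if kk==k]; print(n,k,(min(q),max(q)) if q else None)
    s=env.observe();print(s["time"],s["eef_pos"].round(4),s["contact_force"].round(1))
E
python3 -c "
from h import *
jaw()"
```

```text
top B (np.float64(148.0), np.float64(158.0))
top o (np.float64(183.0), np.float64(198.0))
side B (np.float64(147.0), np.float64(157.0))
side o (np.float64(181.0), np.float64(197.0))
4.05 [ 0.5383 -0.2078  0.168 ] [ 1.  -0.8 -0. ]
```

The jaw advanced one tooth (9 mm). Second stroke.

Call:
step_arm(series=[0,0,0.4,0,0,0,0.4,0,0,0,0.34,0,0,0,0,0,0,0,-0.4,0,0,0,-0.4,0,0,0,-0.35,0,0,0,0,0,0,0,0,0])

```text
time: 5.18
eef_pos: [0.5385, -0.2078, 0.1686]
tcp_rot: [180.0, -0.0, 156.1]
contact_force: [0.3, 0.3, -0.6]
gripper_width: 0.0003
gripper_force: 0.0
```

```bash
python3 -c "
from h import *
jaw()"
```

```text
top B (np.float64(157.0), np.float64(167.0))
top o (np.float64(183.0), np.float64(198.0))
side B (np.float64(156.0), np.float64(166.0))
side o (np.float64(181.0), np.float64(197.0))
5.275 [ 0.5384 -0.2078  0.1684] [ 0.1 -0.1  0.1]
```

Call:
step_arm(series=[0,0,0.4,0,0,0,0.4,0,0,0,0.2,0,0,0,0.15,0,0,0,0,0])

```text
time: 5.9
eef_pos: [0.5393, -0.2081, 0.1226]
tcp_rot: [180.0, 0.0, 156.1]
contact_force: [-0.3, 1.0, 10.3]
gripper_width: 0.0006
gripper_force: 4.9
```

Call:
step_arm(series=[0,0,-0.4,0,0,0,-0.4,0,0,0,-0.35,0,0,0,0,0,0,0,0,0])

```text
time: 6.52
eef_pos: [0.5385, -0.2078, 0.1686]
tcp_rot: [180.0, -0.0, 156.1]
contact_force: [-0.1, -0.0, 0.2]
gripper_width: 0.0005
gripper_force: 0.0
```

```bash
python3 -c "
from h import *
jaw()"
```

```text
top B (np.float64(166.0), np.float64(177.0))
top o (np.float64(190.0), np.float64(198.0))
side B (np.float64(165.0), np.float64(175.0))
side o (np.float64(188.0), np.float64(197.0))
6.625 [ 0.5384 -0.2077  0.1683] [ 0.2 -0.1  0.2]
```

Call:
step_arm(series=[0,0,0.3,0,0,0,0.25,0,0,0,0.1,0,0,0,0,0])

```text
time: 7.12
eef_pos: [0.5386, -0.2088, 0.1428]
tcp_rot: [-179.9, 0.0, 156.1]
contact_force: [-1.5, -3.2, 7.3]
gripper_width: 0.0008
gripper_force: 3.8
```

Call:
step_arm(series=[0,0,0.06,0,0,0,0,0])

```text
time: 7.38
eef_pos: [0.5385, -0.2089, 0.1407]
tcp_rot: [-180.0, 0.0, 156.1]
contact_force: [-2.7, -2.4, 9.1]
gripper_width: 0.0008
gripper_force: 4.5
```

Call:
step_arm(series=[0,0,0.04,0,0,0,0,0])

```text
time: 7.62
eef_pos: [0.5386, -0.2089, 0.1392]
tcp_rot: [-180.0, 0.0, 156.1]
contact_force: [-2.7, -2.9, 9.4]
gripper_width: 0.0005
gripper_force: 4.8
```

Call:
step_arm(series=[0,0,0.04,0,0,0,0,0])

```text
time: 7.88
eef_pos: [0.5385, -0.2089, 0.1377]
tcp_rot: [-180.0, 0.0, 156.1]
contact_force: [-2.6, -2.9, 9.8]
gripper_width: 0.0007
gripper_force: 5.0
```

Call:
step_arm(series=[0,0,0.04,0,0,0,0,0])

```text
time: 8.12
eef_pos: [0.5386, -0.2089, 0.136]
tcp_rot: [-180.0, 0.0, 156.1]
contact_force: [-3.3, -2.8, 9.0]
gripper_width: 0.0009
gripper_force: 4.7
```

Call:
step_arm(series=[0,0,0.04,0,0,0,0,0])

```text
time: 8.38
eef_pos: [0.5386, -0.2088, 0.1344]
tcp_rot: [-180.0, 0.0, 156.1]
contact_force: [-3.6, -2.6, 9.8]
gripper_width: 0.0002
gripper_force: 5.1
```

Call:
step_arm(series=[0,0,0.04,0,0,0,0,0])

```text
time: 8.62
eef_pos: [0.5386, -0.2089, 0.1331]
tcp_rot: [-180.0, 0.0, 156.1]
contact_force: [-3.6, -0.9, 12.4]
gripper_width: 0.0005
gripper_force: 6.2
```

Force is rising: the cap has reached home. A smaller step now.

Call:
step_arm(series=[0,0,0.015,0,0,0,0,0])

```text
time: 8.88
eef_pos: [0.5386, -0.2089, 0.1326]
tcp_rot: [-180.0, 0.0, 156.1]
contact_force: [-3.9, -2.5, 13.0]
gripper_width: 0.0004
gripper_force: 6.6
```

Call:
step_arm(series=[0,0,0.015,0,0,0,0,0])

```text
time: 9.12
eef_pos: [0.5386, -0.2088, 0.1321]
tcp_rot: [-180.0, 0.0, 156.1]
contact_force: [-4.6, -1.9, 14.0]
gripper_width: 0.0003
gripper_force: 7.0
```

Call:
step_arm(series=[0,0,0.01,0,0,0,0,0,0,0,0,0])

```text
time: 9.5
eef_pos: [0.5386, -0.2089, 0.1317]
tcp_rot: [-180.0, 0.0, 156.1]
contact_force: [-3.9, -2.2, 14.4]
gripper_width: 0.0006
gripper_force: 7.3
```

```bash
python3 -c "
from h import *
jaw()"
```

```text
top B (np.float64(172.0), np.float64(182.0))
top o (np.float64(193.0), np.float64(198.0))
side B (np.float64(172.0), np.float64(181.0))
side o (np.float64(191.0), np.float64(196.0))
9.6 [ 0.5386 -0.2089  0.1317] [-5.2 -1.9 14. ]
```

The cap is home: 5 mm of orange shows, at a 14.4 N squeeze. Lifting off and going above the release.

Call:
step_arm(series=[0,0,-0.2,0,0,0,-0.4,0,0,0,-0.5,0,0,0,-0.4,0,0.135,0.854,0,0,0.135,0.854,0,0,0.135,0.854,0,0,0.135,0.854,0,0,0.135,0.854,0,0,0.135,0.854,0,0,0,0,0,0,0,0,0,0])

```text
time: 11.1
eef_pos: [0.5919, -0.0081, 0.1913]
tcp_rot: [-180.0, 0.0, 156.1]
contact_force: [0.4, -0.8, -0.8]
gripper_width: 0.0006
gripper_force: 0.0
```

```bash
python3 - <<'E'
from h import *
jaw()
for n in ("top","side"):
    p,d=cams.capture(n);cv2.imwrite(f"pics/{n}3.png",p[:,:,::-1])
a=cv2.imread("pics/top3.png")[170:310,220:380];b=cv2.imread("pics/side3.png")[130:270,240:400]
cv2.imwrite("pics/c3.png",cv2.resize(np.hstack([a,b]),None,fx=2.5,fy=2.5))
E
```

```text
top B None
top o None
side B (np.float64(171.0), np.float64(175.0))
side o (np.float64(191.0), np.float64(196.0))
11.2 [ 0.5919 -0.0088  0.1913] [ 0.6 -1.   0.7]
```

View pics/c3.png

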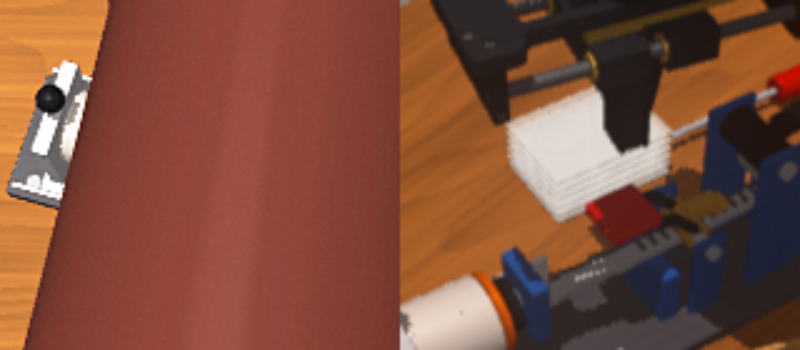

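The finger is above the red pad. Press it 12 mm and hold.

Call:
step_arm(series=[0,0,0.5,0,0,0,0.5,0,0,0,0.4,0,0,0,0.2,0,0,0,0.2,0,0,0,0,0,0,0,0,0])

```text
time: 12.18
eef_pos: [0.593, -0.0066, 0.1201]
tcp_rot: [179.9, 0.1, 156.2]
contact_force: [-2.3, 4.5, 9.1]
gripper_width: 0.0003
gripper_force: 5.0
```

Call:
step_arm(series=[0,0,0,0,0,0,0,0,0,0,0,0,0,0,0,0,0,0,0,0,0,0,0,0,0,0,0,0,0,0,0,0,0,0,0,0,0,0,0,0])

```text
time: 13.42
eef_pos: [0.593, -0.0066, 0.1202]
tcp_rot: [179.9, 0.1, 156.2]
contact_force: [-2.5, 3.7, 10.1]
gripper_width: 0.0003
gripper_force: 4.9
```

```bash
python3 - <<'E'
from h import *
s=env.observe();print(s["time"],s["eef_pos"],s["contact_force"])
p,d=cams.capture("side");cv2.imwrite("pics/c4.png",cv2.resize(p[150:310,200:420,::-1],None,fx=3,fy=3))
E
```

```text
13.425 [ 0.59295175 -0.00661773  0.12015044] [-2.48774921  3.74914469 10.05839414]
```

View pics/c4.png

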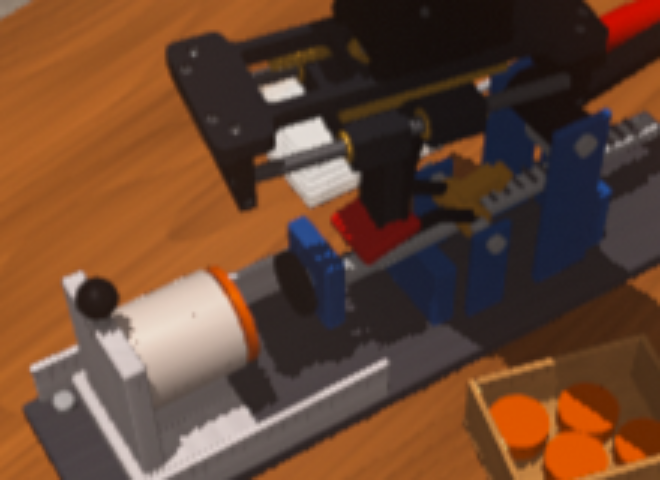

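The jaw is back at rest (blue head at about (315,270) in the crop) and the cap flange sits on the rim. Measure the jaw before letting go.

```bash
python3 - <<'E'
from h import *
p,d=cams.capture("side");profile("side",.096,xs=range(133,154,2),p=p)
E
```

```text
133 (np.float64(310.4), np.float64(228.2)) [161  90  38]
135 (np.float64(309.3), np.float64(228.7)) [159  89  41]
137 (np.float64(308.2), np.float64(229.3)) [118  77  69]
139 (np.float64(307.0), np.float64(229.8)) [ 50  72 127]
141 (np.float64(305.9), np.float64(230.3)) [ 36  59 108]
143 (np.float64(304.8), np.float64(230.9)) [ 38  62 112]
145 (np.float64(303.6), np.float64(231.4)) [37 54 95]
147 (np.float64(302.5), np.float64(231.9)) [36 52 91]
149 (np.float64(301.4), np.float64(232.5)) [36 45 77]
151 (np.float64(300.2), np.float64(233.0)) [34 37 57]
153 (np.float64(299.1), np.float64(233.5)) [35 38 58]
```

Call:
step_arm(series=[0,0,0,0,0,0,0,0,0,0,-0.3,0,0,0,-0.5,0,0,0,-0.7,0,0,0,-0.7,0,0,0,-0.7,0,0,0,0,0])

```text
time: 14.52
eef_pos: [0.5934, -0.0081, 0.2383]
tcp_rot: [179.9, 0.2, 156.1]
contact_force: [-0.3, 0.8, 0.5]
gripper_width: 0.0004
gripper_force: 0.0
```

```bash
python3 - <<'E'
from h import *
jaw()
E
```

```text
top B None
top o (np.float64(171.0), np.float64(181.0))
side B None
side o (np.float64(191.0), np.float64(196.0))
14.625 [ 0.5921 -0.0077  0.2355] [ 0.8  0.6 -0.6]
```

```bash
python3 -c "
from h import *
print(env.finish_job())"
```

```text
the job is handed in; nothing more can be done
None
```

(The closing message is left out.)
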